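# Close and collect gift boxes from the labeller's catch tray

## Robot

A 7-joint arm with a two-finger parallel gripper is mounted at the origin on the work surface. World frame = base frame: x ahead of the robot, y to its left, z up, the work surface at z = 0. Lengths are in m, angles in rad, forces in N, time in s.
With the tool pointing down it reaches from about 0.4 to 0.85 m from the base axis. Payload 10.4 kg.
Tool frame: the origin (TCP) lies midway between the tips of the shut fingers; the grasp point (between the pads) lies r.grip_point_offset behind it (r.grip_point_offset is the distance from the TCP to the grasp point, in m); z points along the fingers, y is the line along which they close (so a half turn about z gives the same grasp; the last joint's range is limited). The gripper opens to 87 mm and grips with 3 to 60 N. Pads are 19 mm wide; open, the fingers measure 117 mm over their backs; the gripper's body (75 mm by 190 mm) begins 51 mm behind the grasp point.
Start: joints at [-0.023, 0.332, -0.065, 1.46, 0.022, 1.35, -0.088], TCP at [0.625, 0, 0.223] pointing down, gripper open.
Joint ranges: [-2.6, 2.6], [-0.5, 2.12], [-1.47, 1.34], [0.16, 2.42], [-1.27, 4.41], [0.06, 2.06], [-2.6, 2.6]. Speed limits (rad/s): [2.22, 2.22, 2.79, 2.79, 3.14, 3.14, 3.14].

## Interface

Orientations are given as a unit quaternion [x, y, z, w].
In Python, from bench import r gives the robot as it stands.
- The arm moves only by the tool play_rows, never from a script. Its arguments are lists of equal length, an entry for each row: "claw": the closure, from 0 (fully open) to 1 (shut); "delta_pos": the shift along the tool's x, y, z scaled (see below), a list of three; "delta_rot": the turn, a rotation vector about the tool's x, y, z scaled (see below), a list of three. A call has 1 to 8 rows; each row shifts and turns the commanded pose from where the row before left it, along the tool's axes as they then stand; what a row does not reach is not made up. The controller multiplies each number of a shift by 200 mm and each number of a turn by pi rad. A row lasts 1/10 s, in which the tool goes at most 50 mm and 8.59 degrees, less where a joint would pass 70% of its speed; a pose out of reach is approached as far as the arm can. A call with a number of a shift or a turn outside -1 to 1 is refused whole. A call with a gripper value outside its range is refused whole. The fingers move at their own pace and stop on an object; "squeeze" is the grip in N (left out, the last holds). Time passes only in rows, so rows that do not move let the fingers close. It gives the time, the measured TCP pose, the force, the opening and the grip force at its end, in the units of the state.
- r.read_state(): the state, without advancing time (a new reading comes with each control period).
- r.camera(name): name is "scene" or "side" or "wrist"; returns a dict with "pixels" (400x640x3 uint8, red, green, blue), "camera_matrix" (3x3 intrinsics, pixels), "D" ([k1, k2, p1, p2, k3] as OpenCV has them; the pictures are not rectified), "cam_to_world" (4x4, takes a point from camera to world coordinates); the wrist camera has in their place "hand_eye" (4x4, takes a point from camera to tool coordinates, whose origin is the TCP and whose axes are the flange's). Camera axes: x right, y up, looking along -z (the intrinsics and any distortion apply to the point x, -y, -z); pixel columns grow to the right and rows downward; lengths in m; the calibration is good to about 2 mm. A picture is of the moment at which its call begins: read the wrist's pose just before it. There is no depth.
- r.close_job(): hands the job in; it is judged then, once.
The state is a dict: "time": time; "joint_positions": joint angles; "joint_vel": joint speeds; "joint_torque": joint torques, N m; "ee_pos": TCP position; "eef_rot": TCP orientation; "ft_force": force on the tool from outside, world axes, zero at the start; "torque": the same for the moment, N m; "width": finger opening in m; "grip_force": force on a finger pad.
Only numpy, scipy, OpenCV 4.12 (cv2) and the standard library are available. Lean on these libraries where they do the work, as an engineer would, in place of code of your own. Each camera call takes 0.05 s, during which the arm holds its last target. There are 200 camera calls.

## Task

Two candle gift boxes, one cream and one sage green, are finished and waiting in the labelling machine's catch tray. First, while it still stands in the tray, press shut the lid that is open on the cream box; then move both boxes into the grey tote, setting each down gently (not dropped) so that it stands upright on the tote's floor with its lid shut. Leave the unboxed amber jar in the tray and the kraft carton in the tote standing where they are.

Things in the scene. Friction and masses are not known exactly. Their poses are not given: they have to be found in the camera images.
- labeller: fixed bench labelling machine: an aluminium catch tray, 210 mm (x) by 360 mm (y), 5 mm floor, 5 mm walls 22 mm high, with a steel chute and a white machine housing 300 x 270 x 235 mm (paper reel on top, to 370 mm) beyond the tray's -y end, housing face 305 mm from the tray centre. Origin: on the table under the tray's centre; tray floor at z = +5 mm
- cream_box: cream gift box, rigid, square 60 x 60 mm, 68 mm high, with a 13 mm thick, 57 x 57 mm hinged lid on top (82 mm high in all when shut), about 0.4 kg, standing upright on the tray floor. Origin: centre of its underside; z up through the lid; the lid's hinge runs along the box's y, at the top of its +x face (x = +28.5 mm, z = 68 mm). The sides below the lid are plain and may be gripped
- sage_box: sage-green gift box, rigid, square 60 x 60 mm, 68 mm high, with a 13 mm thick, 57 x 57 mm hinged lid on top (82 mm high in all when shut), about 0.4 kg, standing upright on the tray floor. Origin: centre of its underside; z up through the lid; the lid's hinge runs along the box's y, at the top of its +x face (x = +28.5 mm, z = 68 mm). The sides below the lid are plain and may be gripped
- cream_lid (a joint): lid hinge of the cream gift box: 0 = shut flat on the box, grows as it opens (1.57 = lid standing upright over the box's +x face, limit 1.9). Stiff enough to stay where it is left; there is no catch. It starts open.
- sage_lid (a joint): lid hinge of the sage-green gift box: 0 = shut flat on the box, grows as it opens (1.57 = lid standing upright over the box's +x face, limit 1.9). Stiff enough to stay where it is left; there is no catch. It starts shut.
- cream_lid_edge (a point): middle of the cream lid's free edge (57 mm from the hinge line, mid-thickness)
- amber_jar: unboxed amber glass candle jar with brass cap, 68 mm diameter, 85 mm high, standing in the catch tray among the boxes; stays there. Origin: centre of its underside
- tote: fixed grey plastic tote, open on top, outside 240 mm (x) by 330 mm (y), 75 mm high, 5 mm walls and floor. Origin: under its centre; inner floor at z = +5 mm
- kraft_carton: brown kraft carton with a white paper band, 100 x 65 x 70 mm high, already in the tote near its +y end; stays there. Origin: centre of its underside

How it is judged:
By the outcome, as a careful person would: the job done as asked, in the order asked, and still so for the second after the job is handed in, with the robot touching nothing.
It also fails if it takes over 67 s, if anything falls off the work surface, if the arm or the gripper's body presses on something with over 40 N, if the wrist force passes 120 N, or if a joint passes its speed limit or range.

## Working session

There is one attempt and no reset: what is moved stays moved. The work goes in short steps, Python scripts to look and compute and a tool call to move; the robot and the scene stay as the last step left them, time stands still between calls to the robot, and variables do not carry over. Pictures are saved under pics/ and viewed, at most 10 in all, crops included, and the job is handed in when it is done.

Besides the shell and the picture viewer there is one more tool, called after ">>>" by a JSON object that holds its "method" and its "body". play_rows: Moves the arm, as the interface text tells. Shifts and turns lie within -1 to 1; 1 stands for 200 mm of shift or pi rad of turn. Its arguments: {"type":"object","properties":{"claw":{"type":"array"},"delta_pos":{"type":"array"},"delta_rot":{"type":"array"},"squeeze":{"type":"number"}},"required":["claw","delta_pos","delta_rot"]}

```bash
ls; mkdir -p pics
cat > h.py <<'E'
import numpy as np, cv2, pickle
from scipy.spatial.transform import Rotation as R
def ray(c,uv):
    p=cv2.undistortPoints(np.array([[uv]],float),np.array(c["camera_matrix"]),np.array(c["D"]))[0,0]
    T=np.array(c["cam_to_world"]); d=T[:3,:3]@np.array([p[0],-p[1],-1]); return T[:3,3],d
def atz(c,uv,z):
    o,d=ray(c,uv); return o+d*(z-o[2])/d[2]
def proj(c,P):
    T=np.linalg.inv(np.array(c["cam_to_world"])); q=(T[:3,:3]@np.atleast_2d(P).T).T+T[:3,3]; q=q*[1,-1,-1]
    return cv2.projectPoints(q,np.zeros(3),np.zeros(3),np.array(c["camera_matrix"]),np.array(c["D"]))[0][:,0]
def load(n): return pickle.load(open(n+'.pkl','rb'))
def snap(r,cam,n):
    s=r.read_state(); c=r.camera(cam)
    if "hand_eye" in c:
        T=np.eye(4); T[:3,:3]=R.from_quat(s["eef_rot"]).as_matrix(); T[:3,3]=s["ee_pos"]; c["cam_to_world"]=T@np.array(c["hand_eye"])
    pickle.dump(c,open(n+'.pkl','wb')); return c
E
python3 - <<'E'
from bench import r
from h import *
for n in ("scene","side","wrist"):
    c=snap(r,n,n+"0"); cv2.imwrite(f"pics/{n}0.png",c["pixels"][:,:,::-1])
    print(n,np.round(np.array(c["cam_to_world"]),3).tolist())
s=r.read_state();print(s, r.grip_point_offset)
E
```

```text
pics
scene [[-0.553, -0.499, 0.668, 1.246], [0.833, -0.322, 0.45, 0.534], [-0.009, 0.805, 0.593, 0.68], [0.0, 0.0, 0.0, 1.0]]
side [[0.949, 0.233, -0.211, 0.346], [-0.314, 0.691, -0.651, -0.622], [-0.006, 0.684, 0.729, 0.848], [0.0, 0.0, 0.0, 1.0]]
wrist [[1.0, -0.001, 0.003, 0.625], [0.0, 0.966, 0.257, 0.071], [-0.003, -0.257, 0.966, 0.384], [0.0, 0.0, 0.0, 1.0]]
{'time': 0.15, 'joint_positions': array([-0.02261476,  0.33272329, -0.0646747 ,  1.46071255,  0.02161531,
        1.34990335, -0.08849749]), 'joint_vel': array([ 6.98937812e-04, -1.19790916e-03, -1.43161853e-03, -1.90143212e-03,
        5.87102469e-04, -1.97995790e-03,  5.27900408e-05]), 'joint_torque': array([ 1.82067095e-03, -6.23630190e+01,  2.54254905e-02, -3.90143681e+01,
       -6.11935230e-02,  3.71907104e-02, -1.53469024e-06]), 'ee_pos': array([ 6.24721763e-01, -1.07927499e-05,  2.21955897e-01]), 'eef_rot': array([ 7.07102130e-01,  7.07111237e-01, -3.94595543e-04, -3.47054510e-04]), 'ft_force': array([ 0.08142492,  0.38556942, -0.92240357]), 'torque': array([ 0.00762223, -0.01196036, -0.00927116]), 'grip_force': 0.0, 'width': 0.08736662885523143} 0.0187
```

View pics/scene0.png

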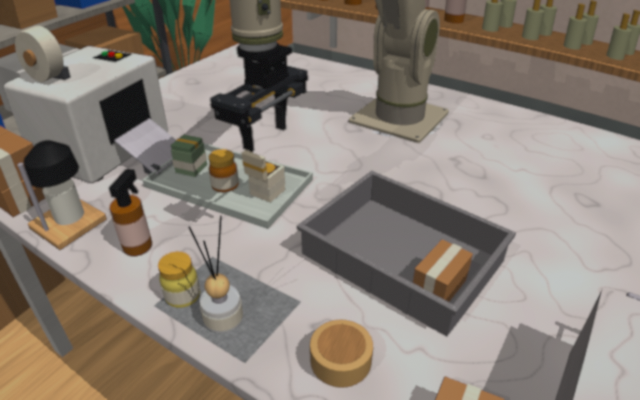

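View pics/side0.png

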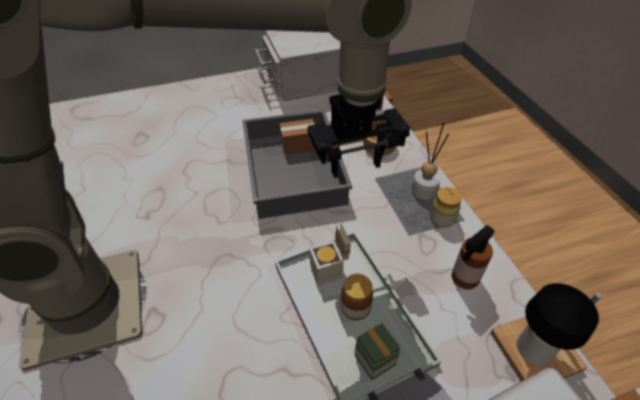

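Scene: sage box at about (188,155), jar at (223,170), cream box at (263,178) with its lid up, tote at (405,245). In the side view the cream box is at (326,262), the jar at (357,297) and sage at (378,350). Next I'll enlarge both.

Run:
```python
from h import *
def crop(n,x0,y0,x1,y1,k):
    im=load(n)["pixels"][y0:y1,x0:x1,::-1]; im=cv2.resize(im,None,fx=k,fy=k,interpolation=cv2.INTER_CUBIC)
    for x in range((x0+19)//20*20,x1,20): cv2.line(im,((x-x0)*k,0),((x-x0)*k,8),(0,0,255),1); cv2.putText(im,str(x),((x-x0)*k,20),0,.4,(0,0,255))
    for y in range((y0+19)//20*20,y1,20): cv2.line(im,(0,(y-y0)*k),(8,(y-y0)*k),(0,0,255),1); cv2.putText(im,str(y),(10,(y-y0)*k),0,.4,(0,0,255))
    cv2.imwrite(f"pics/{n}_c.png",im)
crop("scene0",140,115,320,225,4)
crop("side0",265,220,445,400,3)
```

```text
(no output)
```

View pics/scene0_c.png

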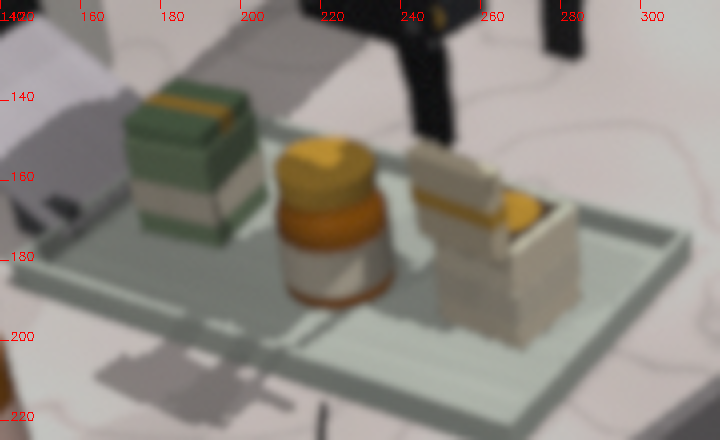

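View pics/side0_c.png

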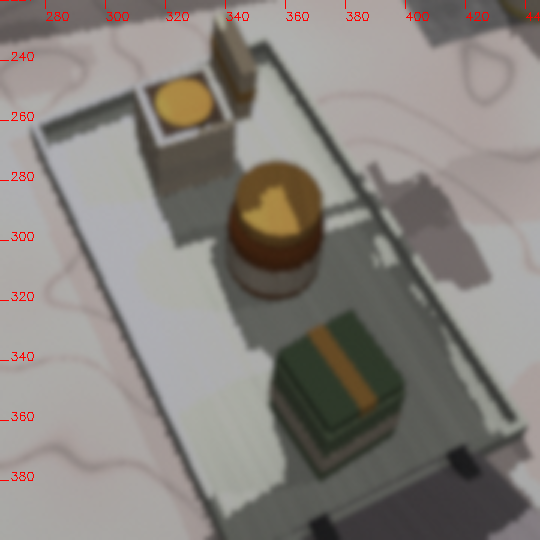

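Run:
```python
from h import *
S=load("side0");C=load("scene0")
def show(n,c,pts,z):
    P=np.array([atz(c,p,z)[:2] for p in pts]); e=np.diff(np.vstack([P,P[:1]]),axis=0)
    print(n,P.round(3).tolist(),"mean",P.mean(0).round(4),"len",np.linalg.norm(e,axis=1).round(3),"ang",np.degrees(np.arctan2(e[:,1],e[:,0])).round(0))
show("cream top side",S,[(310,248.3),(317.3,268.7),(342.7,260.7),(336,242.7)],.073)
show("sage top side",S,[(357.3,337.3),(381.7,323.7),(399.3,346),(374.3,363.3)],.087)
show("jar",S,[(357.7,286.7)],.09)
show("tray",S,[(277.3,262.3),(353.3,234.3),(440,364)],.022)
show("cream bot scene",C,[(249.5,192),(270,201.75),(285,190)],.005)
show("sage bot scene",C,[(175.5,172),(194.5,175.8),(206.3,163.8)],.005)
show("jar scene cap",C,[(140+325/4,115+155/4)],.09)
show("tote scene",C,[(374,174),(513,236),(448,309),(300,229)],.075)
show("tote side",S,[(243,120),(257,199),(349,175)],.075)
show("lid edge scene?",C,[(140+412/4,115+142/4),(140+500/4,115+168/4)],.13)
show("carton side",S,[(281,121),(313,120),(315,133),(283,135)],.075)
show("tray scene",C,[(140+690/4,115+235/4),(140+515/4,115+430/4),(140+10/4,115+265/4)],.022)
```

```text
cream top side [[0.5, -0.061], [0.499, -0.118], [0.557, -0.116], [0.56, -0.065]] mean [ 0.529  -0.0902] len [0.057 0.059 0.051 0.06 ] ang [-91.   2.  87. 176.]
sage top side [[0.519, -0.296], [0.574, -0.286], [0.586, -0.336], [0.53, -0.352]] mean [ 0.5524 -0.3174] len [0.055 0.052 0.058 0.056] ang [  11.  -76. -165.  101.]
jar [[0.559, -0.197]] mean [ 0.5595 -0.1969] len [0.] ang [0.]
tray [[0.426, -0.039], [0.623, -0.018], [0.666, -0.37]] mean [ 0.5717 -0.1421] len [0.198 0.355 0.409] ang [  6. -83. 126.]
cream bot scene [[0.552, -0.122], [0.556, -0.057], [0.5, -0.056]] mean [ 0.5361 -0.0782] len [0.065 0.056 0.084] ang [ 86. 179. -52.]
sage bot scene [[0.587, -0.337], [0.574, -0.283], [0.517, -0.297]] mean [ 0.5592 -0.3054] len [0.056 0.059 0.081] ang [ 104. -166.  -30.]
jar scene cap [[0.558, -0.193]] mean [ 0.5576 -0.1929] len [0.] ang [0.]
tote scene [[0.421, 0.135], [0.464, 0.459], [0.701, 0.419], [0.665, 0.106]] mean [0.5627 0.2797] len [0.327 0.24  0.316 0.246] ang [ 83.  -9. -96. 173.]
tote side [[0.451, 0.455], [0.42, 0.123], [0.666, 0.131]] mean [0.5126 0.2365] len [0.333 0.246 0.389] ang [-95.   2. 124.]
lid edge scene? [[0.568, -0.112], [0.564, -0.055]] mean [ 0.5661 -0.0835] len [0.058 0.058] ang [ 95. -85.]
carton side [[0.557, 0.414], [0.649, 0.388], [0.636, 0.327], [0.546, 0.347]] mean [0.5971 0.369 ] len [0.095 0.063 0.092 0.067] ang [ -16. -102.  167.   80.]
tray scene [[0.428, -0.025], [0.633, 0.001], [0.677, -0.354]] mean [ 0.5794 -0.1263] len [0.206 0.357 0.412] ang [  7. -83. 127.]
```

View pics/wrist0.png

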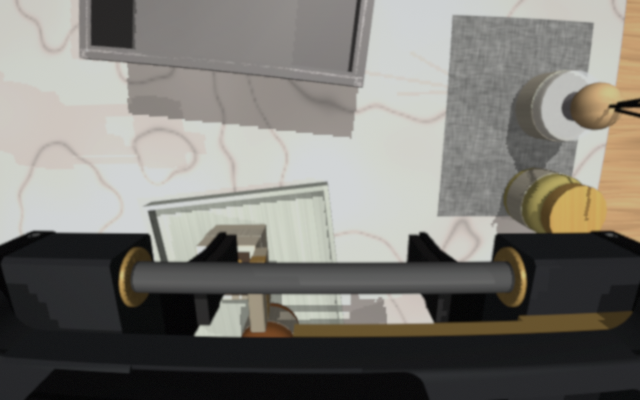

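The wrist camera, looking down, shows the tray's +y end, the open cream lid edge-on near (258,290), and the tote's near wall. Box poses from the two cameras agree within about 3 mm: cream (0.528, -0.090), sage (0.552, -0.317) at about 13° yaw, jar (0.558, -0.195), tote (0.561, 0.286), lid near 90°. I'll shut the fingers and go to the lid's +x side.

>>> {"method": "play_rows", "body": {"claw": [1, 1, 1, 1, 1, 1, 1, 1], "delta_pos": [[-0.11, 0.03, 0], [-0.11, 0.03, 0], [-0.11, 0.03, 0], [-0.11, 0.03, 0], [0, 0, 0.13], [0, 0, 0.13], [0, 0, 0.13], [0, 0, 0.13]], "delta_rot": [[0, 0, 0], [0, 0, 0], [0, 0, 0], [0, 0, 0], [0, 0, 0], [0, 0, 0], [0, 0, 0], [0, 0, 0]], "squeeze": 20}}

```text
time: 0.95
ee_pos: [0.6488, -0.088, 0.1173]
eef_rot: [0.707, 0.707, -0.0, -0.0]
ft_force: [0.2, -0.5, -0.6]
width: 0.0308
grip_force: 0.0
```

>>> {"method": "play_rows", "body": {"claw": [1, 1, 1, 1, 1, 1, 1, 1], "delta_pos": [[0, -0.08, 0], [0, -0.08, 0], [0, -0.08, 0], [0, -0.03, 0], [0, -0.03, 0], [0, -0.03, 0], [0, -0.03, 0], [0, -0.03, 0]], "delta_rot": [[0, 0, 0], [0, 0, 0], [0, 0, 0], [0, 0, 0], [0, 0, 0], [0, 0, 0], [0, 0, 0], [0, 0, 0]]}}

```text
time: 1.75
ee_pos: [0.5709, -0.0879, 0.1186]
eef_rot: [0.707, 0.707, 0.0, 0.0]
ft_force: [1.3, 0.1, 0.3]
width: 0.0005
grip_force: 0.2
```

Run:
```python
from bench import r
from h import *
a=snap(r,"scene","sc1")["pixels"][115:225,200:320]; b=snap(r,"side","sd1")["pixels"][215:305,290:390]
cv2.imwrite("pics/p1.png",np.hstack([cv2.resize(a,(400,367)),cv2.resize(b,(400,367))])[:,:,::-1])
s=r.read_state();print(s["ft_force"],s["ee_pos"])
```

```text
[-0.52461063 -0.4535433  -1.03686381] [ 0.57049463 -0.08801818  0.11862251]
```

View pics/p1.png

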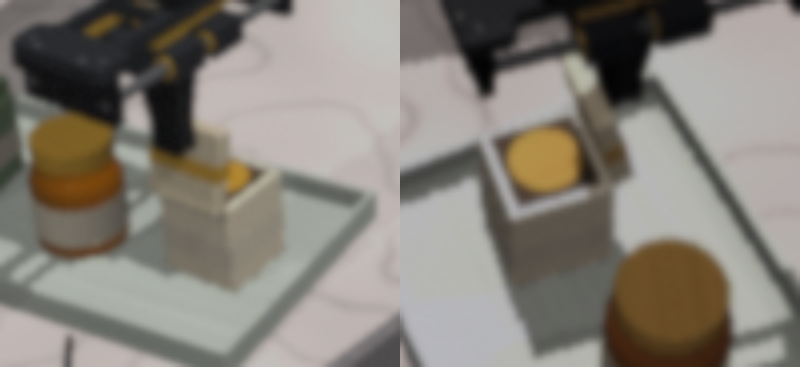

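Left: the fingertip is touching the lid's outer face, the lid leans inward, and the box is still standing. I'll keep pushing.

>>> {"method": "play_rows", "body": {"claw": [1, 1, 1, 1, 1, 1, 1, 1], "delta_pos": [[0, -0.03, 0], [0, -0.03, 0], [0, -0.03, 0], [0, -0.03, 0], [0, -0.03, 0.01], [0, -0.03, 0.01], [0, -0.03, 0.01], [0, -0.03, 0.01]], "delta_rot": [[0, 0, 0], [0, 0, 0], [0, 0, 0], [0, 0, 0], [0, 0, 0], [0, 0, 0], [0, 0, 0], [0, 0, 0]]}}

```text
time: 2.65
ee_pos: [0.5225, -0.0879, 0.1103]
eef_rot: [0.707, 0.707, -0.0, -0.0]
ft_force: [0.9, -0.4, -0.4]
width: 0.0005
grip_force: 0.1
```

>>> {"method": "play_rows", "body": {"claw": [1, 1, 1, 1, 1, 1], "delta_pos": [[0, 0, 0.02], [0, 0, 0.02], [0, 0, 0.02], [0, 0, 0.02], [0, 0, 0.02], [0, 0, 0.01]], "delta_rot": [[0, 0, 0], [0, 0, 0], [0, 0, 0], [0, 0, 0], [0, 0, 0], [0, 0, 0]]}}

```text
time: 3.25
ee_pos: [0.5229, -0.0879, 0.088]
eef_rot: [0.707, 0.707, -0.0, -0.0]
ft_force: [-0.7, 0.4, 0.2]
width: 0.0001
grip_force: 0.2
```

>>> {"method": "play_rows", "body": {"claw": [1, 1, 1, 1], "delta_pos": [[0, 0, 0.005], [0, 0, 0.005], [0, 0, 0.005], [0, 0, 0]], "delta_rot": [[0, 0, 0], [0, 0, 0], [0, 0, 0], [0, 0, 0]]}}

```text
time: 3.65
ee_pos: [0.5233, -0.088, 0.0872]
eef_rot: [0.707, 0.707, 0.0, 0.0]
ft_force: [-7.3, 0.8, 15.7]
width: 0.0004
grip_force: 8.0
```

The press met firm contact at z = 0.087, the shut-lid height, with 16 N. I'll lift, open the fingers and check.

>>> {"method": "play_rows", "body": {"claw": [1, 0, 0, 0, 0, 0], "delta_pos": [[0, 0, -0.1], [0, 0, -0.12], [0, 0, -0.12], [0, 0, 0], [0, 0, 0], [0, 0, 0]], "delta_rot": [[0, 0, 0], [0, 0, 0], [0, 0, 0], [0, 0, 0], [0, 0, 0], [0, 0, 0]]}}

```text
time: 4.25
ee_pos: [0.5225, -0.0879, 0.1527]
eef_rot: [0.707, 0.707, -0.0, -0.0]
ft_force: [-0.0, -0.5, -0.1]
width: 0.0327
grip_force: 0.0
```

Run:
```python
from bench import r
from h import *
a=snap(r,"wrist","w2")["pixels"][100:400,200:500]; b=snap(r,"scene","sc2")["pixels"][125:225,220:320]
cv2.imwrite("pics/p2.png",np.hstack([cv2.resize(a,(400,400)),cv2.resize(b,(400,400))])[:,:,::-1])
s=r.read_state();print(s["ft_force"],s["ee_pos"],s["width"])
```

```text
[0.96649227 0.84173767 0.27711917] [ 0.52249805 -0.08788794  0.15256329] 0.040399094355263884
```

View pics/p2.png

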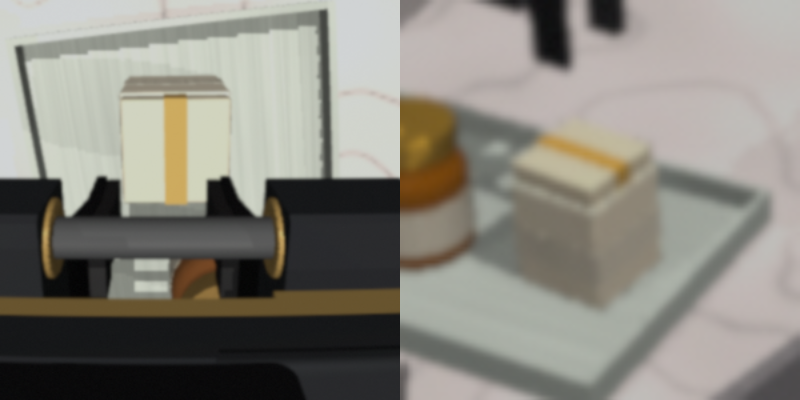

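The lid is flat and shut in both views. Wrist view: lid's far corners at about (291.5,172) and (372,172), nearly square to the tool. I'll refine the box centre.

Run:
```python
from h import *
w=load("w2");c=load("sc2")
for p in [(291.5,172),(372,172),(291.5,250)]: print(atz(w,p,.087).round(4))
for p in [(220+515/4,125+160/4),(220+575/4,125+122/4),(220+652/4,125+150/4),(220+595/4,125+195/4)]: print(atz(c,p,.087).round(4))
print(atz(c,(220+597/4,125+305/4),.005).round(4))
# tote -y rim corners in the first wrist picture
for p in [(84,58),(362,84)]: print("tote",atz(load("wrist0"),p,.075).round(4))
```

```text
[ 0.5015 -0.0567  0.087 ]
[ 0.556  -0.0566  0.087 ]
[ 0.5002 -0.1134  0.087 ]
[0.4361 0.0783 0.087 ]
[0.3824 0.0867 0.087 ]
[0.3851 0.1378 0.087 ]
[0.4429 0.1327 0.087 ]
[0.4313 0.1327 0.005 ]
tote [0.4133 0.1203 0.075 ]
tote [0.6586 0.0943 0.075 ]
```

>>> {"method": "play_rows", "body": {"claw": [0, 0, 0, 0, 0], "delta_pos": [[0, 0.03, 0], [0, 0, 0], [0, 0, 0], [0, 0, 0], [0, 0, 0]], "delta_rot": [[0, 0, 0], [0, 0, 0], [0, 0, 0], [0, 0, 0], [0, 0, 0]]}}

```text
time: 4.85
ee_pos: [0.529, -0.088, 0.1535]
eef_rot: [0.707, 0.707, 0.0, -0.0]
ft_force: [0.0, 0.4, 0.5]
width: 0.0803
grip_force: 0.0
```

>>> {"method": "play_rows", "body": {"claw": [0, 0, 0, 0, 0, 0], "delta_pos": [[0, 0, 0.1], [0, 0, 0.1], [0, 0, 0.1], [0, 0, 0.1], [0, 0, 0.1], [0, 0, 0.1]], "delta_rot": [[0, 0, 0], [0, 0, 0], [0, 0, 0], [0, 0, 0], [0, 0, 0], [0, 0, 0]]}}

```text
time: 5.45
ee_pos: [0.5291, -0.088, 0.0329]
eef_rot: [0.707, 0.707, 0.0, 0.0]
ft_force: [0.2, -0.4, 0.5]
width: 0.0867
grip_force: 0.0
```

>>> {"method": "play_rows", "body": {"claw": [1, 1, 1, 1, 1, 1, 1, 1], "delta_pos": [[0, 0, 0], [0, 0, 0], [0, 0, 0], [0, 0, 0], [0, 0, 0], [0, 0, 0], [0, 0, 0], [0, 0, 0]], "delta_rot": [[0, 0, 0], [0, 0, 0], [0, 0, 0], [0, 0, 0], [0, 0, 0], [0, 0, 0], [0, 0, 0], [0, 0, 0]], "squeeze": 25}}

```text
time: 6.25
ee_pos: [0.5296, -0.088, 0.0346]
eef_rot: [0.707, 0.707, 0.0, 0.001]
ft_force: [-1.0, -0.3, 6.3]
width: 0.0602
grip_force: 25.0
```

>>> {"method": "play_rows", "body": {"claw": [1, 1, 1, 1, 1, 1], "delta_pos": [[0, 0, -0.03], [0, 0, -0.07], [0, 0, -0.12], [0, 0, -0.12], [0, 0, -0.12], [0, 0, -0.1]], "delta_rot": [[0, 0, 0], [0, 0, 0], [0, 0, 0], [0, 0, 0], [0, 0, 0], [0, 0, 0]]}}

```text
time: 6.85
ee_pos: [0.5292, -0.088, 0.1479]
eef_rot: [0.707, 0.707, 0.0, 0.001]
ft_force: [0.7, 0.4, -3.0]
width: 0.0601
grip_force: 25.0
```

>>> {"method": "play_rows", "body": {"claw": [1, 1, 1, 1, 1, 1, 1, 1], "delta_pos": [[0.06, 0, 0], [0.12, 0, 0], [0.14, 0, 0], [0.14, 0, 0], [0.14, 0, 0], [0.14, 0, 0], [0.14, 0, 0], [0.14, 0, 0]], "delta_rot": [[0, 0, 0], [0, 0, 0], [0, 0, 0], [0, 0, 0], [0, 0, 0], [0, 0, 0], [0, 0, 0], [0, 0, 0]]}}

```text
time: 7.65
ee_pos: [0.5279, 0.1181, 0.1446]
eef_rot: [0.707, 0.707, -0.0, -0.0]
ft_force: [-0.2, 0.2, -3.3]
width: 0.0597
grip_force: 25.0
```

>>> {"method": "play_rows", "body": {"claw": [1, 1, 1, 1, 1, 1, 1, 1], "delta_pos": [[0.14, 0, 0], [0.14, 0, 0], [0.14, 0, 0], [0.12, 0, 0], [0.1, 0, 0], [0.07, 0, 0], [0, 0, 0], [0, 0, 0]], "delta_rot": [[0, 0, 0], [0, 0, 0], [0, 0, 0], [0, 0, 0], [0, 0, 0], [0, 0, 0], [0, 0, 0], [0, 0, 0]]}}

```text
time: 8.45
ee_pos: [0.5288, 0.2573, 0.1451]
eef_rot: [0.707, 0.707, -0.001, 0.0]
ft_force: [-0.1, -0.2, -2.4]
width: 0.0598
grip_force: 25.0
```

Run:
```python
from bench import r
from h import *
a=snap(r,"wrist","w3")["pixels"]; b=snap(r,"scene","sc3")["pixels"][120:340,280:530]
cv2.imwrite("pics/p3.png",np.hstack([cv2.resize(a,(480,300)),cv2.resize(b,(320,282))[:,:] if 0 else cv2.copyMakeBorder(cv2.resize(b,(320,282)),0,18,0,0,0)])[:,:,::-1])
s=r.read_state();print(s["ee_pos"],s["joint_positions"].round(2))
```

```text
[0.52927945 0.25647051 0.14537249] [-0.32  0.32 -0.25  1.65  0.09  1.18 -0.59]
```

View pics/p3.png

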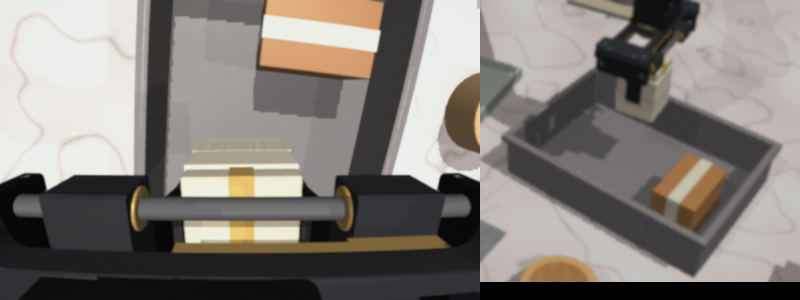

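Left: the box hangs upright over the tote with its lid shut. The carton's near top corners are at full-image pixels (344,89) and (492,105), and the tote's left rim is near (196,133). I'll check clearances.

Run:
```python
from h import *
w=load("w3")
for n,p,z in [("carton",(344,89),.075),("carton",(492,105),.075),("rimL out",(188,133),.075),("rimL in",(200,133),.075),("floorL",(228,133),.005),("floorL",(222,250),.005),("rimR in",(510,133),.075),("floorR",(470,190),.005)]: print(n,atz(w,p,z).round(3))
```

```text
carton [0.543 0.343 0.075]
carton [0.642 0.334 0.075]
rimL out [0.438 0.315 0.075]
rimL in [0.446 0.315 0.075]
floorL [0.446 0.31  0.005]
floorL [0.432 0.2   0.005]
rimR in [0.657 0.315 0.075]
floorR [0.664 0.259 0.005]
```

>>> {"method": "play_rows", "body": {"claw": [1, 1, 1, 1, 1, 1, 1, 1], "delta_pos": [[0, 0, 0.06], [0, 0, 0.12], [0, 0, 0.12], [0, 0, 0.12], [0, 0, 0.06], [0, 0, 0.03], [0, 0, 0.015], [0, 0, 0.01]], "delta_rot": [[0, 0, 0], [0, 0, 0], [0, 0, 0], [0, 0, 0], [0, 0, 0], [0, 0, 0], [0, 0, 0], [0, 0, 0]]}}

```text
time: 9.35
ee_pos: [0.5296, 0.2582, 0.0392]
eef_rot: [0.707, 0.707, 0.001, 0.0]
ft_force: [0.1, 0.8, -3.2]
width: 0.0599
grip_force: 25.0
```

>>> {"method": "play_rows", "body": {"claw": [1, 1, 1, 1], "delta_pos": [[0, 0, 0.005], [0, 0, 0.005], [0, 0, 0], [0, 0, 0]], "delta_rot": [[0, 0, 0], [0, 0, 0], [0, 0, 0], [0, 0, 0]]}}

```text
time: 9.75
ee_pos: [0.5292, 0.2581, 0.0368]
eef_rot: [0.707, 0.707, 0.0, 0.0]
ft_force: [0.6, 0.3, -3.0]
width: 0.0595
grip_force: 25.0
```

>>> {"method": "play_rows", "body": {"claw": [1, 1, 1, 1, 1], "delta_pos": [[0, 0, 0.005], [0, 0, 0.005], [0, 0, 0.004], [0, 0, 0], [0, 0, 0]], "delta_rot": [[0, 0, 0], [0, 0, 0], [0, 0, 0], [0, 0, 0], [0, 0, 0]]}}

```text
time: 10.25
ee_pos: [0.5291, 0.2581, 0.0346]
eef_rot: [0.707, 0.707, 0.0, 0.0]
ft_force: [-3.9, -2.2, 6.0]
width: 0.0595
grip_force: 25.0
```

The box is on the floor: the force turned upward at the same height as in the tray. I'll release and lift off.

>>> {"method": "play_rows", "body": {"claw": [0, 0, 0, 0, 0], "delta_pos": [[0, 0, 0], [0, 0, 0], [0, 0, 0], [0, 0, 0], [0, 0, 0]], "delta_rot": [[0, 0, 0], [0, 0, 0], [0, 0, 0], [0, 0, 0], [0, 0, 0]]}}

```text
time: 10.75
ee_pos: [0.5291, 0.2581, 0.0338]
eef_rot: [0.707, 0.707, 0.0, 0.0]
ft_force: [0.0, 0.3, -0.2]
width: 0.0854
grip_force: 0.0
```

>>> {"method": "play_rows", "body": {"claw": [0, 0, 0, 0, 0, 0, 0, 0], "delta_pos": [[0, 0, -0.05], [0, 0, -0.12], [0, 0, -0.15], [0, 0, -0.15], [0, 0, -0.15], [-0.15, 0, 0], [-0.2, 0, 0], [-0.2, 0, 0]], "delta_rot": [[0, 0, 0], [0, 0, 0], [0, 0, 0], [0, 0, 0], [0, 0, 0], [0, 0, 0], [0, 0, 0], [0, 0, 0]]}}

```text
time: 11.55
ee_pos: [0.529, 0.1472, 0.1589]
eef_rot: [0.707, 0.708, 0.001, 0.0]
ft_force: [1.2, -0.6, 0.0]
width: 0.0872
grip_force: 0.0
```

>>> {"method": "play_rows", "body": {"claw": [0, 0, 0, 0, 0, 0, 0, 0], "delta_pos": [[-0.18, 0, 0], [-0.18, 0, 0], [-0.18, 0, 0], [-0.18, 0, 0], [-0.18, 0, 0], [-0.18, 0, 0], [-0.18, 0, 0], [-0.18, 0, 0]], "delta_rot": [[0, 0, 0], [0, 0, 0], [0, 0, 0], [0, 0, 0], [0, 0, 0], [0, 0, 0], [0, 0, 0], [0, 0, 0]]}}

```text
time: 12.35
ee_pos: [0.529, -0.1414, 0.1588]
eef_rot: [0.707, 0.707, 0.0, 0.0]
ft_force: [0.8, -0.3, -0.2]
width: 0.087
grip_force: 0.0
```

>>> {"method": "play_rows", "body": {"claw": [0, 0, 0, 0, 0, 0, 0], "delta_pos": [[-0.18, 0.03, 0], [-0.18, 0.03, 0], [-0.18, 0.03, 0], [-0.14, 0.03, 0], [-0.12, 0, 0], [0, 0, 0], [0, 0, 0]], "delta_rot": [[0, 0, 0], [0, 0, 0], [0, 0, 0], [0, 0, 0], [0, 0, -0.036], [0, 0, -0.036], [0, 0, 0]]}}

```text
time: 13.05
ee_pos: [0.5529, -0.3007, 0.1583]
eef_rot: [0.623, 0.783, 0.0, 0.0]
ft_force: [0.5, 0.4, 0.1]
width: 0.0868
grip_force: 0.0
```

Run:
```python
from bench import r
from h import *
a=snap(r,"wrist","w4")["pixels"]
cv2.imwrite("pics/p4.png",a[:,:,::-1])
s=r.read_state();print(s["time"],s["ee_pos"],s["joint_positions"].round(2),R.from_quat(s["eef_rot"]).as_matrix().round(3))
```

```text
13.1 [ 0.55313665 -0.29981438  0.15825371] [ 0.38  0.38  0.06  1.54 -0.02  1.23  0.67] [[-0.222  0.975  0.001]
 [ 0.975  0.222  0.   ]
 [ 0.     0.001 -1.   ]]
```

View pics/p4.png

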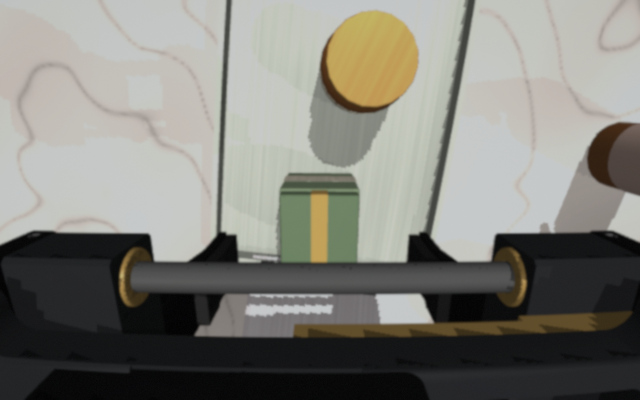

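The sage box is square to the tool. Its lid's far corners are at (280,191) and (358,191), and the jar stands clear at (372,60).

Run:
```python
from h import *
w=load("w4"); t=np.array([.55313,-.29981,.15825]); Rt=np.array([[-.222,.975,0],[.975,.222,0],[0,0,-1]])
for p in [(280,191),(358,191)]:
    P=atz(w,p,.087); print(P.round(4),"tool",(Rt.T@(P-t)).round(4))
```

```text
[ 0.5204 -0.291   0.087 ] tool [ 0.0159 -0.0299  0.0713]
[ 0.5738 -0.2786  0.087 ] tool [0.0161 0.0249 0.0713]
```

>>> {"method": "play_rows", "body": {"claw": [0, 0, 0, 0, 0, 0, 0, 0], "delta_pos": [[-0.07, -0.012, 0], [0, 0, 0], [0, 0, 0.12], [0, 0, 0.12], [0, 0, 0.12], [0, 0, 0.12], [0, 0, 0.1], [0, 0, 0.035]], "delta_rot": [[0, 0, 0], [0, 0, 0], [0, 0, 0], [0, 0, 0], [0, 0, 0], [0, 0, 0], [0, 0, 0], [0, 0, 0]]}}

```text
time: 13.9
ee_pos: [0.5527, -0.3135, 0.0326]
eef_rot: [0.623, 0.782, -0.0, -0.002]
ft_force: [-0.6, 0.5, -0.3]
width: 0.0873
grip_force: 0.0
```

>>> {"method": "play_rows", "body": {"claw": [1, 1, 1, 1, 1, 1, 1, 1], "delta_pos": [[0, 0, 0], [0, 0, 0], [0, 0, 0], [0, 0, 0], [0, 0, 0], [0, 0, 0], [0, 0, 0], [0, 0, 0]], "delta_rot": [[0, 0, 0], [0, 0, 0], [0, 0, 0], [0, 0, 0], [0, 0, 0], [0, 0, 0], [0, 0, 0], [0, 0, 0]], "squeeze": 25}}

```text
time: 14.7
ee_pos: [0.5542, -0.3144, 0.0357]
eef_rot: [0.623, 0.782, 0.0, 0.001]
ft_force: [-1.1, 0.4, 6.3]
width: 0.0601
grip_force: 25.0
```

>>> {"method": "play_rows", "body": {"claw": [1, 1, 1, 1, 1, 1, 1, 1], "delta_pos": [[0, 0, -0.03], [0, 0, -0.07], [0, 0, -0.12], [0, 0, -0.12], [0, 0, -0.12], [0, 0, -0.1], [0, 0, 0], [0, 0, 0]], "delta_rot": [[0, 0, 0], [0, 0, 0], [0, 0, 0], [0, 0, 0], [0, 0, 0], [0, 0, 0.036], [0, 0, 0.036], [0, 0, 0]]}}

```text
time: 15.5
ee_pos: [0.5541, -0.3142, 0.1481]
eef_rot: [0.708, 0.706, 0.0, 0.001]
ft_force: [0.6, 0.0, -3.7]
width: 0.0597
grip_force: 25.0
```

>>> {"method": "play_rows", "body": {"claw": [1, 1, 1, 1, 1, 1, 1, 1], "delta_pos": [[0.06, 0, 0], [0.12, 0, 0], [0.16, 0, 0], [0.16, 0, 0], [0.16, 0, 0], [0.16, 0, 0], [0.16, 0, 0], [0.16, 0, 0]], "delta_rot": [[0, 0, 0], [0, 0, 0], [0, 0, 0], [0, 0, 0], [0, 0, 0], [0, 0, 0], [0, 0, 0], [0, 0, 0]]}}

```text
time: 16.3
ee_pos: [0.553, -0.0838, 0.1464]
eef_rot: [0.706, 0.708, -0.0, -0.0]
ft_force: [0.6, 0.0, -3.3]
width: 0.0601
grip_force: 25.0
```

>>> {"method": "play_rows", "body": {"claw": [1, 1, 1, 1, 1, 1, 1, 1], "delta_pos": [[0.16, 0, 0], [0.16, 0, 0], [0.16, 0, 0], [0.16, 0, 0], [0.16, 0, 0], [0.16, 0, 0], [0.12, 0, 0], [0.06, 0, 0]], "delta_rot": [[0, 0, 0], [0, 0, 0], [0, 0, 0], [0, 0, 0], [0, 0, 0], [0, 0, 0], [0, 0, 0], [0, 0, 0]]}}

```text
time: 17.1
ee_pos: [0.5525, 0.1453, 0.1464]
eef_rot: [0.705, 0.709, -0.0, -0.001]
ft_force: [0.0, 0.0, -2.6]
width: 0.0599
grip_force: 25.0
```

>>> {"method": "play_rows", "body": {"claw": [1, 1, 1, 1, 1, 1, 1, 1], "delta_pos": [[0.08, 0.02, 0], [0.05, 0, 0], [0, 0, 0], [0, 0, 0.06], [0, 0, 0.12], [0, 0, 0.12], [0, 0, 0.12], [0, 0, 0.06]], "delta_rot": [[0, 0, 0], [0, 0, 0], [0, 0, 0], [0, 0, 0], [0, 0, 0], [0, 0, 0], [0, 0, 0], [0, 0, 0]]}}

```text
time: 17.9
ee_pos: [0.5565, 0.1659, 0.0478]
eef_rot: [0.708, 0.707, -0.002, -0.001]
ft_force: [-0.4, 0.1, -3.2]
width: 0.0597
grip_force: 25.0
```

>>> {"method": "play_rows", "body": {"claw": [1, 1, 1, 1, 1], "delta_pos": [[0, 0, 0.03], [0, 0, 0.01], [0, 0, 0.01], [0, 0, 0], [0, 0, 0]], "delta_rot": [[0, 0, 0], [0, 0, 0], [0, 0, 0], [0, 0, 0], [0, 0, 0]]}}

```text
time: 18.4
ee_pos: [0.5583, 0.168, 0.0415]
eef_rot: [0.707, 0.707, 0.001, 0.0]
ft_force: [-0.3, -0.5, -3.3]
width: 0.0598
grip_force: 25.0
```

>>> {"method": "play_rows", "body": {"claw": [1, 1, 1, 1, 1, 1], "delta_pos": [[0.025, 0, 0.01], [0, 0, 0.008], [0, 0, 0.005], [0, 0, 0.004], [0, 0, 0], [0, 0, 0]], "delta_rot": [[0, 0, 0], [0, 0, 0], [0, 0, 0], [0, 0, 0], [0, 0, 0], [0, 0, 0]]}}

```text
time: 19.0
ee_pos: [0.5578, 0.173, 0.0357]
eef_rot: [0.707, 0.707, 0.0, -0.0]
ft_force: [-3.5, 0.4, 2.6]
width: 0.0596
grip_force: 25.0
```

Touchdown. I'll release, lift off and retreat for the final look.

>>> {"method": "play_rows", "body": {"claw": [0, 0, 0, 0, 0], "delta_pos": [[0, 0, 0.002], [0, 0, 0], [0, 0, 0], [0, 0, 0], [0, 0, 0]], "delta_rot": [[0, 0, 0], [0, 0, 0], [0, 0, 0], [0, 0, 0], [0, 0, 0]]}}

```text
time: 19.5
ee_pos: [0.5579, 0.1728, 0.035]
eef_rot: [0.707, 0.707, 0.0, 0.0]
ft_force: [-0.5, -0.3, 0.2]
width: 0.0853
grip_force: 0.0
```

>>> {"method": "play_rows", "body": {"claw": [0, 0, 0, 0, 0, 0, 0, 0], "delta_pos": [[0, 0, -0.05], [0, 0, -0.12], [0, 0, -0.15], [0, 0, -0.15], [0, 0, -0.2], [-0.15, 0, -0.1], [-0.2, 0, 0], [-0.2, 0, 0]], "delta_rot": [[0, 0, 0], [0, 0, 0], [0, 0, 0], [0, 0, 0], [0, 0, 0], [0, 0, 0], [0, 0, 0], [0, 0, 0]]}}

```text
time: 20.3
ee_pos: [0.5582, 0.062, 0.1908]
eef_rot: [0.707, 0.708, 0.001, 0.001]
ft_force: [-0.1, 0.9, -0.3]
width: 0.087
grip_force: 0.0
```

Run:
```python
from bench import r
from h import *
a=snap(r,"scene","sc5")["pixels"][110:330,140:540]; b=snap(r,"wrist","w5")["pixels"]
cv2.imwrite("pics/p5.png",np.vstack([cv2.resize(a,(560,308)),cv2.resize(b[:300],(560,262))])[:,:,::-1])
s=r.read_state();print(s["time"],s["ee_pos"],s["ft_force"])
```

```text
20.4 [0.55826734 0.05602115 0.19012389] [ 0.55054296  0.09802335 -0.22360597]
```

View pics/p5.png

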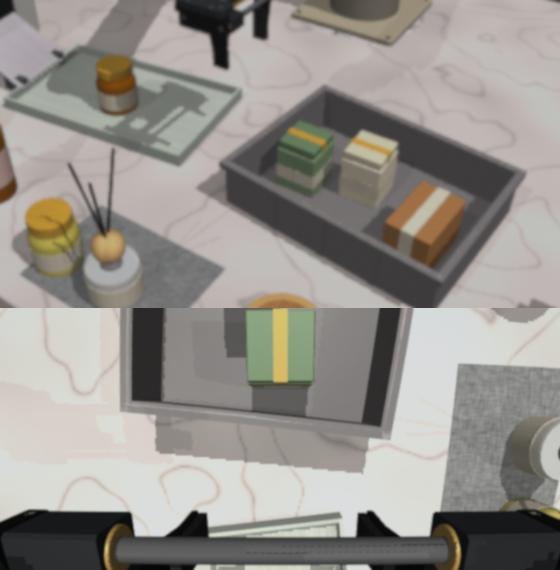

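The crop shows both boxes upright in the tote with lids shut: sage at about (305,157), cream at (369,167). The carton (425,222) and jar (117,85) stand as before, and the robot is clear.

```bash
python3 -c "
from bench import r
print(r.close_job())"
```

```text
the job is handed in; nothing more can be done
None
```

I pressed the cream lid shut in the tray, then set both boxes down upright with lids shut on the tote floor. The jar and carton were left where they stood, and I handed the job in at about 20 s.

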